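Prove the power unit dead, then open its handed bayonet cap

TASK

Take the test probe out of its stand, touch its tip to the short test post of the power unit and then to its tall one, pressing each gently for about half a second, and stand the probe back in its stand. Then take the unit's black knob cap off: it lets go after about a quarter turn, but it may be left- or right-handed, which cannot be seen, so try one way and, if it will not come up, the other. Finish holding the cap in the gripper, still and upright, about ten centimetres above where it sat, and leave the other things on the bench alone.

Things in the scene. Friction and masses are not known exactly. Their poses are not given: they have to be found in the camera images.
- unit: grey power unit fixed to the bench, 150 (x) x 200 (y) x 50 mm high with an aluminium lid; Origin at the centre of its underside, axes along its sides, z up. The two test posts stand on its lid at x = -42 mm, y = +62 and -62 mm (either may be at either place), between them a fixed blank disc 44 mm wide, 16 mm high; the cap's axis is at x = +30 mm, y = 0.
- neck (a point): point on the cap's axis at its seat on the unit, where the cap's rim rests (54 mm above the bench); axes as the unit's. The neck's fixed claws lie over two lugs inside the cap, so that before it is turned loose the cap can rise only about 3 mm. The loosening direction is clockwise or anticlockwise seen from above, by chance from start to start; a hidden stop decides it.
- cap_grip (a point): grip centre of the black cap, on its axis, z up. The cap is loose, 70 g: a skirt 56 mm wide and 26 mm high, on it a round knob 34 mm wide and 38 mm high. This point is 22 mm above the skirt's top, 16 mm below the knob's top, 48 mm above the lower rim (102 mm above the bench when seated). +x points to a small white ridge on the skirt's top.
- cap: the same cap; origin at its lower rim, on its axis. Turned 45 to 115 degrees from its start the loosening way (80 is best) it lifts straight off by its weight alone, clear after 20 mm; 2 mm play sideways. The other way a hard stop meets it after 5 to 25 degrees, and a round grip then slips on the knob. It turns freely between and does not rise while turning.
- short_post: the short brass test post on the unit's lid, 14 mm high, 17 mm wide (22 mm foot); origin at the centre of its foot, z up
- short_post_top (a point): centre of the short post's flat 14 mm wide brass top when not pressed, 64 mm above the bench. The top is sprung: 5 mm travel, about 1.5 N to start and 4 N at full depth, then hard
- tall_post: the tall brass test post on the unit's lid, 34 mm high, 17 mm wide (22 mm foot); origin at the centre of its foot, z up
- tall_post_top (a point): centre of the tall post's flat 14 mm wide brass top when not pressed, 84 mm above the bench; sprung like the short one
- probe_grip (a point): middle of the grip of the test probe, a loose upright stick 120 mm long, 80 g, tip down in its stand; z up. The round grip is 18 mm wide, from 32 mm below to 28 mm above this point; under it a collar 28 mm wide, whose underside, 37 mm below this point, rests on the stand; then a shaft 12 mm wide tapering to a 4 mm tip. 97 mm above the bench when in the stand
- probe_tip (a point): the probe's tip end, on its axis, 92 mm below probe_grip (5 mm above the bench when in the stand)
- probe: the same probe; origin at its tip, z along it toward the grip
- stand: grey plastic block, 70 x 70 x 60 mm, fixed to the bench; origin at the centre of its underside. On its axis a 17 mm wide vertical hole goes right through, with a 2 mm chamfer, for the probe's shaft
- brass_bar: bystander: brass hexagon bar, 22 x 90 x 19 mm, lying; origin at the centre of its underside, bar along y
- tape: bystander: small roll of black tape, 62 mm wide, 19 mm high; origin at the centre of its underside
- bush: bystander: turned steel bush, 40 mm wide, 32 mm high; origin at the centre of its underside
- screwdriver: bystander: small blue screwdriver, 20 x 150 x 21 mm, lying along its y; origin under its centre
- pliers: bystander: blue cutting pliers, 60 x 160 x 15 mm, lying along their y; origin under their centre
- mug: bystander: green mug, 86 x 118 x 96 mm, handle along its y; origin under its centre
- plug: bystander: black mains plug with a stub of cable, 38 x 152 x 34 mm, lying along its y; origin under its centre

How it is judged:
By the outcome, as a careful person would: the job done as asked, in the order asked, and still so for the second after the job is handed in, while the arm keeps its last pose, push and grip.
It also fails if it takes over 72 s, if anything falls off the work surface, if the arm or the gripper's body presses on something with over 40 N, if the wrist force passes 120 N, or if a joint passes its speed limit or range.

ROBOT

A 6-joint arm with a two-finger parallel gripper is mounted at the origin on a cart in front of the work surface, level with it; the furniture and walls round the work are solid. World frame = base frame: x ahead of the robot, y to its left, z up, the work surface at z = 0. Lengths are in m, angles in rad, forces in N, time in s.
With the tool pointing down it reaches from about 0.325 to 0.9 m from the base axis. Payload 6.1 kg.
Tool frame: the origin (TCP) lies midway between the tips of the shut fingers; the grasp point (between the pads) lies 19 mm behind it; z points along the fingers, y is the direction in which the jaws open and shut (so a half turn about z gives the same grasp; the last joint's range is limited). The gripper opens to 87 mm and grips with 3 to 60 N. Pads are 19 mm wide; open, the fingers measure 117 mm over their backs; the gripper's body (75 mm by 190 mm) begins 51 mm behind the grasp point.
Start: joints at [-1.325, 0.22, 1.526, -0, 1.395, -0.126], TCP at [0.227, -0.582, 0.223] pointing down, gripper open.
Joint ranges: [-2.98, 2.98], [-0.91, 2.08], [0.09, 2.57], [-1.24, 4.39], [0.2, 2.65], [-2.68, 2.68]. Speed limits (rad/s): [2.57, 2.57, 3.01, 3.14, 3.14, 3.14].

INTERFACE

Orientations are given as a unit quaternion [w, x, y, z].
In Python, from rig import r gives the robot as it stands. The module is installed in compiled form; this text tells all that it offers. Calls block until the motion is done:
- r.goto(position, orientation): joint-space move of the TCP to a pose.
- r.move_l(position, rotation=None, rate=0.15, stop_force=None): straight line of the TCP; rotation=None keeps the orientation; rate is the mean speed in m/s. With stop_force (N) it stops when the force on the tool has changed by that much, and returns True; else False.
- r.goto_joints(angles): joint-space move.
- r.move_gripper(opening): finger opening in m; the grip force is fixed at half the most; returns when the fingers have stopped.
- r.hold(seconds).
- r.ik(position, orientation): joint angles nearest the present ones, or None.
- r.read_state(): the state.
- r.read_camera(name): name is "side" or "top" or "wrist"; returns the picture (400x640x3 uint8, blue, green, red); there is no depth.
- r.camera_info(name): a dict with "vfov" (degrees; the focal length in pixels is half the picture's height over the tangent of half this angle, whatever the lens; pixels are square), "cx", "cy" (the principal point, pixels), "view" (4x4, takes a point from world to camera coordinates); the wrist camera has in their place "T_tool_cam" (4x4, takes a point from camera to tool coordinates, whose origin is the TCP and whose axes are the flange's). Camera axes: x right, y down, z forward; pixel columns grow to the right and rows downward; lengths in m; the calibration is good to about 2 mm. A picture is of the moment at which its call begins: read the wrist's pose just before it. camera_info takes no time and is no camera call.
A pose or a line that the arm cannot do raises r.MotionError and nothing moves.
- r.sign_off(): hands the job in, once; it reports no verdict.
The state is a dict: "time": time; "qpos": joint angles; "dq": joint speeds; "effort": joint torques, N m; "ee_pos": TCP position; "tool_rot": TCP orientation; "force": force on the tool from outside, world axes, zero at the start; "ft_torque": the same for the moment, N m; "opening": finger opening in m.
Only numpy, scipy, OpenCV 4.12 (cv2) and the standard library are available. Lean on these libraries where they do the work, as an engineer would, in place of code of your own. Each camera call takes 0.05 s, during which the arm holds its last target.

## Working session

There is one attempt and no reset: what is moved stays moved. The work goes in short steps, each a Python script; the robot and the scene stay as the last script left them, time stands still between calls to the robot, and variables do not carry over. Pictures are saved under pics/ and viewed, and the job is handed in when it is done.

```bash
mkdir -p pics
cat > h.py <<'E'
import numpy as np, cv2
from rig import r
def K(n):
    i=r.camera_info(n); return i, 200/np.tan(np.radians(i['vfov'])/2)
E
python3 - <<'E'
from h import *
for n in ("side","top","wrist"):
    im=r.read_camera(n); cv2.imwrite(f"pics/{n}0.png",im); i,f=K(n); print(n,f,i)
s=r.read_state(); print(s)
E
```

```text
side 374.53223879623437 {'vfov': 56.20438268601602, 'cx': 323.3838392350742, 'cy': 201.43409815613057, 'view': array([[-0.98506579, -0.17176417, -0.01193528,  0.5264341 ],
       [-0.10088076,  0.63194487, -0.76841965,  0.12371984],
       [ 0.1395294 , -0.75573987, -0.63983497,  1.07672282],
       [ 0.        ,  0.        ,  0.        ,  1.        ]])}
top 408.8918432110765 {'vfov': 52.129001366465985, 'cx': 314.6888688410794, 'cy': 199.78853748098544, 'view': array([[ 0.01064921, -0.99987652, -0.0115562 ,  0.0151525 ],
       [-0.99377953, -0.00930165, -0.11097624,  0.56231411],
       [ 0.11085504,  0.01266612, -0.99375587,  1.55743674],
       [ 0.        ,  0.        ,  0.        ,  1.        ]])}
wrist 282.9974274307571 {'vfov': 70.4992417574967, 'cx': 322.40807934546547, 'cy': 200.90474916149387, 'T_tool_cam': array([[-1.51226487e-03, -9.55021339e-01, -2.96533228e-01,
         8.17174450e-02],
       [ 9.99998231e-01, -1.77602198e-03,  6.20087981e-04,
         8.62191691e-04],
       [-1.11884678e-03, -2.96531766e-01,  9.55022335e-01,
        -1.62599202e-01],
       [ 0.00000000e+00,  0.00000000e+00,  0.00000000e+00,
         1.00000000e+00]])}
{'time': 0.15, 'qpos': array([-1.32508760e+00,  2.21064163e-01,  1.52734828e+00,  1.05265043e-06,
        1.39468843e+00, -1.26110890e-01]), 'dq': array([-0.00058189, -0.00177437, -0.00293462,  0.00106665,  0.00194455,
       -0.0027008 ]), 'effort': array([ 1.66360983e-04, -4.95189500e+01, -3.87882686e+01,  7.00631551e-02,
        5.30616520e-02, -9.21919309e-05]), 'ee_pos': array([ 0.22694353, -0.58183169,  0.22167668]), 'tool_rot': array([-7.52790496e-04,  9.82768226e-01,  1.84840597e-01, -4.45507491e-05]), 'force': array([ 0.2384875 , -0.1455938 , -0.54350573]), 'ft_torque': array([ 0.03414528, -0.03193527, -0.04093457]), 'opening': 0.08714159392573577}
```

View pics/top0.png

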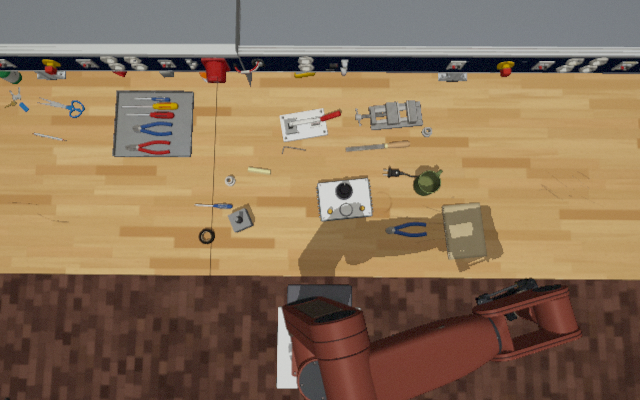

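View pics/side0.png

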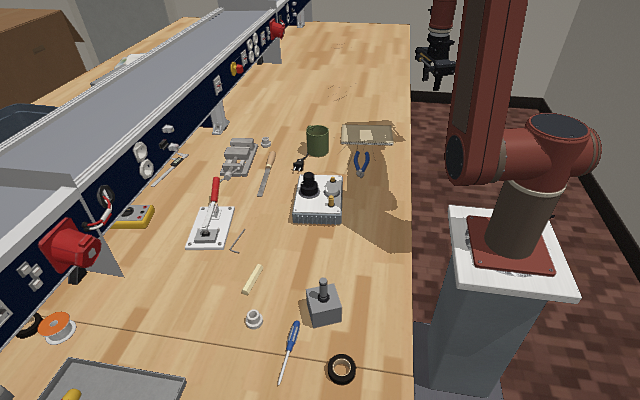

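View pics/wrist0.png

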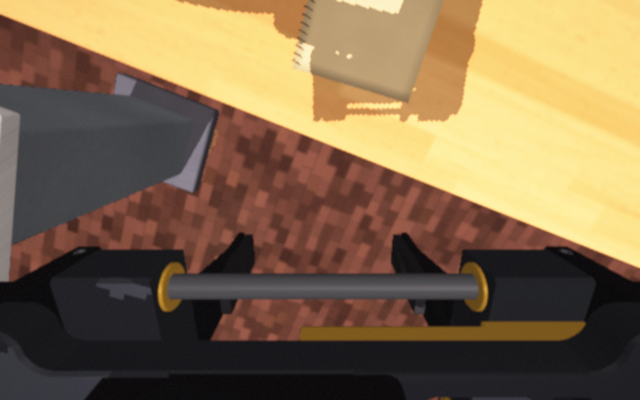

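The top view shows the unit near (345,198) with the cap at (344,189), and the stand with the probe at (240,218). Next I'll enlarge these areas and cast rays.

```bash
cat >> h.py <<'E'
def ray(n,px,Twc=None):
    i,f=K(n); d=np.array([(px[0]-i['cx'])/f,(px[1]-i['cy'])/f,1.])
    if n=='wrist': M=Twc
    else: M=np.linalg.inv(i['view'])
    return M[:3,3],M[:3,:3]@d
def onplane(n,px,z,Twc=None):
    o,d=ray(n,px,Twc); return o+d*(z-o[2])/d[2]
def proj(n,p,Twc=None):
    i,f=K(n); V=i['view'] if n!='wrist' else np.linalg.inv(Twc)
    c=V[:3,:3]@np.asarray(p)+V[:3,3]; return np.array([i['cx']+f*c[0]/c[2],i['cy']+f*c[1]/c[2]])
from scipy.spatial.transform import Rotation as R
def wristT(s=None):
    s=s or r.read_state(); q=np.array(s['tool_rot']); T=np.eye(4)
    T[:3,:3]=R.from_quat(q[[1,2,3,0]]).as_matrix(); T[:3,3]=s['ee_pos']
    return T@r.camera_info('wrist')['T_tool_cam']
def down(yaw):  # tool z down, jaw axis (tool y) at angle yaw+90 ; tool x at angle yaw
    m=np.array([[np.cos(yaw),np.sin(yaw),0],[np.sin(yaw),-np.cos(yaw),0],[0,0,-1]])
    q=R.from_matrix(m).as_quat(); return q[[3,0,1,2]]
E
python3 - <<'E'
from h import *
t=cv2.imread('pics/top0.png'); s=cv2.imread('pics/side0.png')
cv2.imwrite('pics/c1.png',cv2.resize(t[165:245,190:390],None,fx=4,fy=4,interpolation=cv2.INTER_CUBIC))
cv2.imwrite('pics/c2.png',cv2.resize(s[160:340,270:370],None,fx=3.3,fy=3.3,interpolation=cv2.INTER_CUBIC))
for n,px,z in [('top',(240,217),.06),('top',(344,190),.118),('top',(361,209),.07),('top',(333,211),.07),('top',(207,236),.02),('top',(427,182),.05),('side',(323,281),.125),('side',(310,180),.118)]: print(n,px,onplane(n,px,z))
s=r.read_state(); print([ (y,down(y)) for y in (-1.2,0)])
E
```

```text
top (240, 217) [0.49038118 0.30394449 0.06      ]
top (344, 190) [ 0.58971875 -0.08778632  0.118     ]
top (361, 209) [ 0.5244655  -0.15496976  0.07      ]
top (333, 211) [ 0.51586649 -0.04933238  0.07      ]
top (207, 236) [0.4178594  0.43803014 0.02      ]
top (427, 182) [ 0.63294249 -0.41071551  0.05      ]
side (323, 281) [0.47949002 0.31125221 0.125     ]
side (310, 180) [ 0.58461765 -0.06121479  0.118     ]
[(-1.2, array([ 0.        ,  0.82533561, -0.56464247,  0.        ])), (0, array([0., 1., 0., 0.]))]
```

View pics/c1.png

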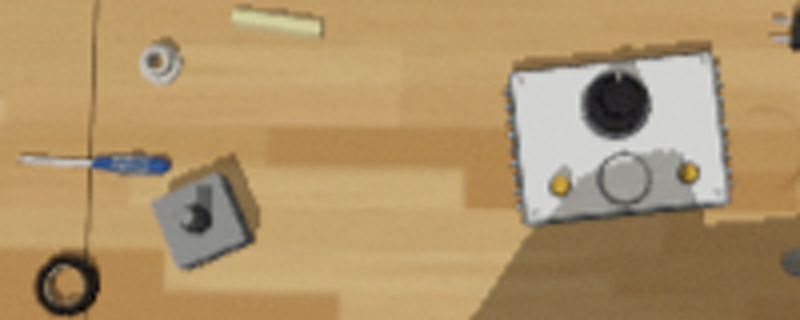

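View pics/c2.png

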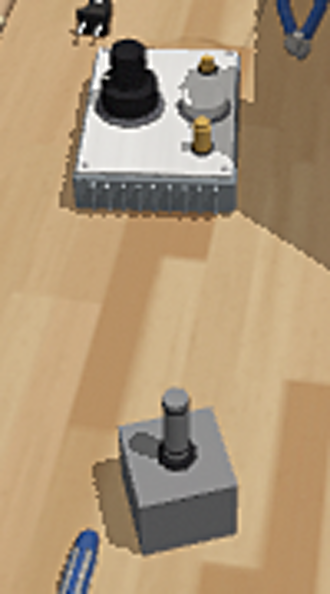

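The +y post looks like the tall one and the −y post the short one. I'll take close wrist views of the unit and then the stand.

Run:
```python
from h import *
for n,p in (('u',[.55,-.09,.30]),('s',[.482,.305,.27])):
    q1=np.arctan2(p[1],p[0]); 
    r.goto(p,down(q1+np.pi/2)); r.hold(0.2)
    s=r.read_state(); im=r.read_camera('wrist'); cv2.imwrite(f'pics/w_{n}.png',im); np.save(f'T_{n}.npy',wristT(s))
    print(s['time'],s['qpos'],s['ee_pos'],s['tool_rot'],down(q1+np.pi/2))
```

```text
2.4833 [-3.04976636e-01  1.83248864e-02  1.60335185e+00 -6.32251877e-05
  1.52025972e+00 -1.41500648e-01] [ 0.54988421 -0.09072233  0.29978155] [-1.28621811e-04  7.62478075e-01  6.47014030e-01 -1.18341273e-04] [0.         0.7620658  0.64749959 0.        ]
4.225 [ 4.24081343e-01  6.23976280e-02  1.61268329e+00 -1.33923897e-04
  1.46631644e+00 -1.38238778e-01] [0.48262959 0.30408531 0.27010847] [1.11829220e-04 4.83134395e-01 8.75546197e-01 3.82765747e-05] [0.         0.48232854 0.8759904  0.        ]
```

View pics/w_u.png

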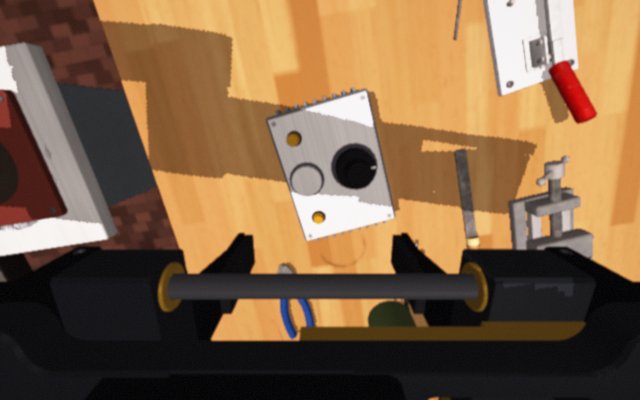

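View pics/w_s.png

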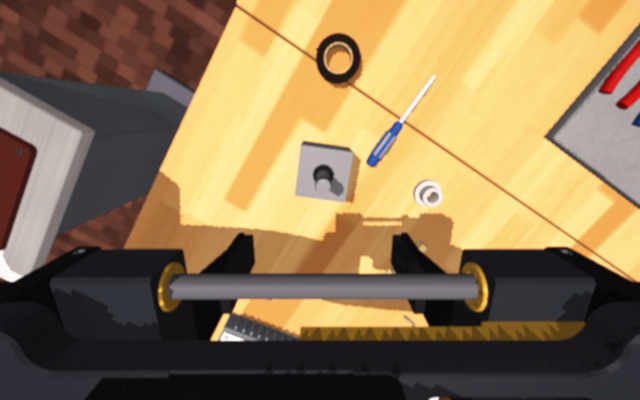

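Wrist view of the unit: lid corners near (268,118), (368,90), (395,215), (308,240), posts at (294,139) and (318,217), cap at (353,167). In the stand view the stand top is around (325,170) and the probe top at (324,183). I'll refine these with masks.

Run:
```python
from h import *
u=cv2.imread('pics/w_u.png'); s=cv2.imread('pics/w_s.png')
hu=cv2.cvtColor(u,cv2.COLOR_BGR2HSV)
Tu=np.load('T_u.npy');Ts=np.load('T_s.npy')
# lid: low saturation bright
m=((hu[...,1]<45)&(hu[...,2]>110)).astype(np.uint8)*255; m[:80]=0;m[245:]=0;m[:,:255]=0;m[:,410:]=0
m=cv2.morphologyEx(m,cv2.MORPH_OPEN,np.ones((3,3)))
c=max(cv2.findContours(m,0,2)[0],key=cv2.contourArea); rc=cv2.minAreaRect(c); print('lid',rc)
bx=cv2.boxPoints(rc); W=np.array([onplane('wrist',p,.05,Tu) for p in bx]); print(W.round(4),'centre',W.mean(0).round(4))
e=[(W[1]-W[0])[:2],(W[2]-W[1])[:2]]; 
for v in e: print(np.linalg.norm(v),np.degrees(np.arctan2(v[1],v[0])))
b=((hu[...,1]>150)&(hu[...,2]<255)&(hu[...,0]>15)&(hu[...,0]<30)).astype(np.uint8); 
for (x0,y0) in ((280,125),(305,205)):
    n,l,st,ce=cv2.connectedComponentsWithStats(b[y0:y0+28,x0:x0+28]); k=1+np.argmax(st[1:,4]); p=ce[k]+[x0,y0]
    print('post',p,st[k],onplane('wrist',p,.084,Tu).round(4),onplane('wrist',p,.064,Tu).round(4))
cv2.imwrite('pics/zu.png',cv2.resize(u[80:245,260:400],None,fx=4,fy=3.6,interpolation=cv2.INTER_CUBIC) if 0 else cv2.resize(u[85:235,260:400],None,fx=4,fy=4,interpolation=cv2.INTER_CUBIC))
cv2.imwrite('pics/zs.png',cv2.resize(s[130:210,285:365],None,fx=7,fy=7,interpolation=cv2.INTER_CUBIC))
```

```text
lid ((332.6097717285156, 165.19143676757812), (133.73370361328125, 103.82799530029297), 75.42578887939453)
[[ 0.4853  0.0011  0.05  ]
 [ 0.6274  0.0118  0.05  ]
 [ 0.6566 -0.1829  0.05  ]
 [ 0.4943 -0.2011  0.05  ]] centre [ 0.5659 -0.0928  0.05  ]
0.1424433176062773 4.3030434525873105
0.19688037633082067 -81.44252167328091
post [293.09090909 138.85606061] [  7   8  13  13 132] [ 0.5203 -0.0368  0.084 ] [ 0.518  -0.0382  0.064 ]
post [318.03370787 217.37078652] [ 8  8 11 10 89] [ 0.534  -0.1504  0.084 ] [ 0.5325 -0.1578  0.064 ]
```

View pics/zu.png

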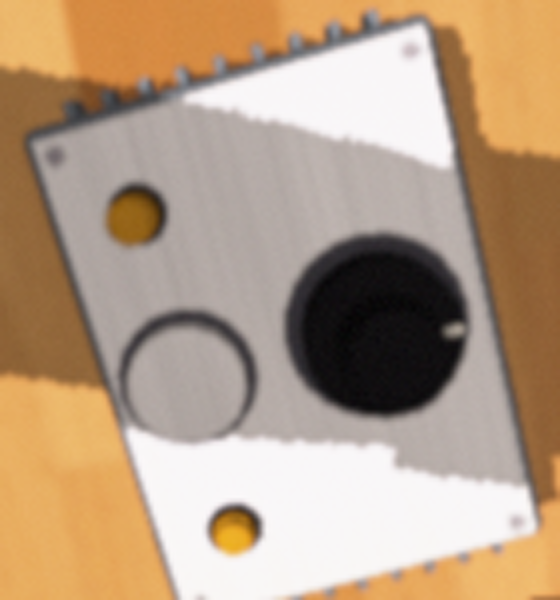

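View pics/zs.png

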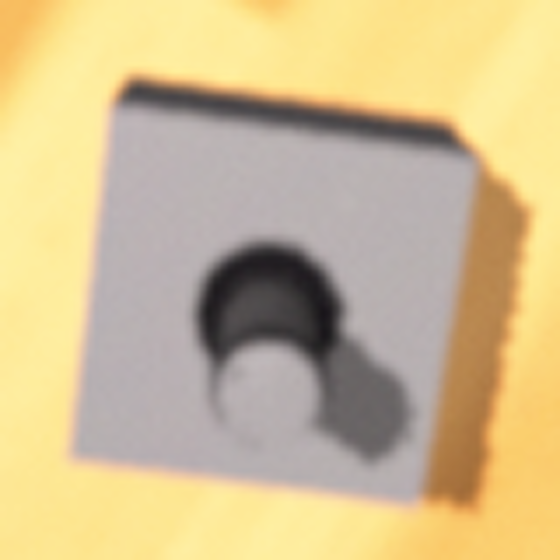

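Run:
```python
from h import *
Tu=np.load('T_u.npy');Ts=np.load('T_s.npy')
zu=lambda x,y:((x+.5)/4-.5+260,(y+.5)/4-.5+85); zs=lambda x,y:((x+.5)/7-.5+285,(y+.5)/7-.5+130)
C=[onplane('wrist',zu(*p),.05,Tu) for p in ((30,140),(427,18),(540,528))]; print(np.round(C,4))
print('centre',(C[0]+C[2])/2, 'len',np.linalg.norm(C[1]-C[0]),np.linalg.norm(C[2]-C[1]))
v=C[1]-C[0]; w=C[2]-C[1]; print('yaw',np.degrees(np.arctan2(v[1],v[0])),np.degrees(np.arctan2(w[0],-w[1])))
P1=np.array([.5203,-.0368]);P2=np.array([.5325,-.1578]); d=(P1-P2)/np.linalg.norm(P1-P2); ux=np.array([d[1],-d[0]])
o=(P1+P2)/2+.042*ux; print('unit from posts',o,'cap',o+.03*ux, np.degrees(np.arctan2(ux[1],ux[0])))
print('cap skirt top',onplane('wrist',zu(384,332),.080,Tu))
S=[onplane('wrist',zs(*p),.06,Ts) for p in ((115,98),(475,150),(425,503),(72,460))]; print(np.round(S,4),np.mean(S,0),[np.linalg.norm(S[i]-S[i-1]) for i in range(4)])
print('probe top',onplane('wrist',zs(268,390),.125,Ts),'collar',onplane('wrist',zs(268,312),.065,Ts))
# top camera cross-check
tz=lambda x,y:((x+.5)/4-.5+190,(y+.5)/4-.5+165)
print('top: tall',onplane('top',tz(561,184),.084),'short',onplane('top',tz(689,172),.064),'stand',onplane('top',tz(203,221),.06),'cap',onplane('top',tz(616,103),.08))
sz=lambda x,y:((x+.5)/3.3-.5+270,(y+.5)/3.3-.5+160)
print('side probe top',onplane('side',sz(177,396),.125))
```

```text
[[ 0.4857 -0.0072  0.05  ]
 [ 0.6276  0.0095  0.05  ]
 [ 0.6489 -0.1813  0.05  ]]
centre [ 0.56730587 -0.0942639   0.05      ] len 0.14286694696903443 0.1919989157616264
yaw 6.743543338330807 6.391460247860581
unit from posts [ 0.56818813 -0.09308665] cap [ 0.59803679 -0.09007712] 5.757472344444175
cap skirt top [ 0.59655877 -0.08889981  0.08      ]
[[0.4361 0.3252 0.06  ]
 [0.4979 0.3528 0.06  ]
 [0.5282 0.2902 0.06  ]
 [0.4648 0.2608 0.06  ]] [0.48172818 0.30723992 0.06      ] [np.float64(0.07057012229053605), np.float64(0.06771318327638651), np.float64(0.0695414692759031), np.float64(0.06991323334604742)]
probe top [0.48092598 0.30697201 0.125     ] collar [0.48099392 0.3070413  0.065     ]
top: tall [ 0.51598119 -0.03717741  0.084     ] short [ 0.53027062 -0.15889984  0.064     ] stand [0.47944956 0.30217649 0.06      ] cap [ 0.59346594 -0.08862865  0.08      ]
side probe top [0.47950252 0.30747763 0.125     ]
```

Measurements agree within a few mm: probe (0.481, 0.307), short post (0.532, −0.158), tall post (0.519, −0.037), cap (0.5965, −0.0895). Picking up the probe next.

```bash
python3 - <<'E'
from h import *
p=[.4808,.3070]; yaw=np.arctan2(p[1],p[0])+np.pi/2; q=down(yaw)
r.goto(p+[.17],q); r.move_l(p+[.079],q,rate=.12); r.hold(.15)
s=r.read_state(); print(s['time'],s['ee_pos'],s['qpos'],s['force'])
r.move_gripper(0.0); s=r.read_state(); print(s['time'],s['ee_pos'],s['opening'],s['force'],s['ft_torque'])
g=np.r_[s['ee_pos'],s['tool_rot'],yaw]; np.save('grasp.npy',g)
r.move_l([p[0],p[1],.235],q,rate=.15); r.hold(.2)
s=r.read_state(); print(s['time'],s['ee_pos'],s['opening'],s['force'])
for n in ('side','wrist'): cv2.imwrite(f'pics/{n}_lift.png',r.read_camera(n))
E
python3 -c "
import cv2
a=cv2.imread('pics/side_lift.png')[180:340,240:400];cv2.imwrite('pics/sl.png',cv2.resize(a,None,fx=3.6,fy=3.6,interpolation=2))"
```

```text
5.8167 [0.48162247 0.30738483 0.08021043] [ 4.30037467e-01  2.36902695e-01  1.79010908e+00  2.19119280e-05
  1.11247449e+00 -1.38201370e-01] [0.76168529 0.05815604 0.07204603]
6.9417 [0.48074979 0.30698531 0.07893462] 0.017091546212895943 [ 0.92537504  0.1802034  -0.52308399] [ 0.03227774 -0.14993357  0.01013671]
8.3333 [0.48034155 0.30677074 0.23392358] 0.01738394711016637 [ 0.50017137  0.4602676  -0.86724761]
```

View pics/sl.png

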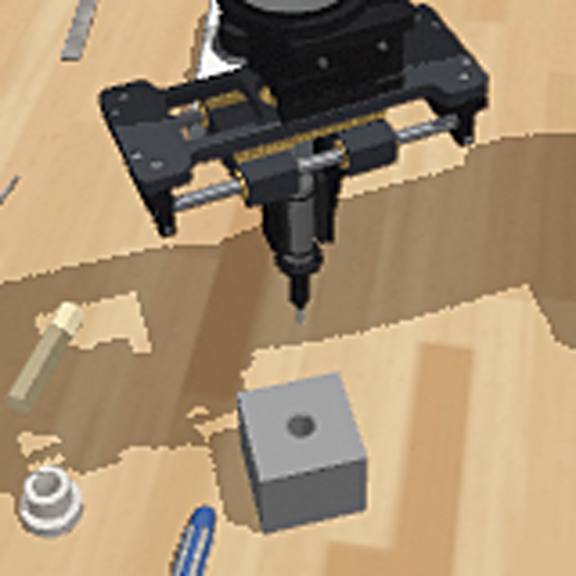

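View pics/wrist_lift.png

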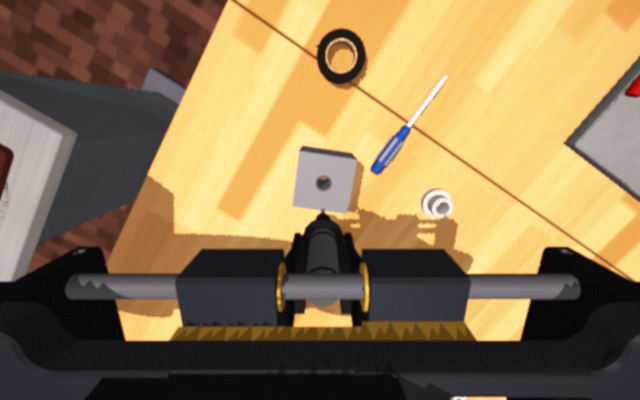

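The probe is held upright, with its tip at side pixel (323,268) and wrist pixel (323,213). I'll compare that with prediction and move over the short post.

Run:
```python
from h import *
s=r.read_state(); t=np.array(s['ee_pos'])-[0,0,.073]; print('pred',proj('side',t),proj('wrist',t,wristT(s)))
for dd in ([.005,0,0],[0,.005,0]): print(proj('side',t+dd),proj('wrist',t+dd,wristT(s)))
yaw=np.load('grasp.npy')[-1]; q=down(yaw); print(yaw, r.ik([.532,-.158,.16],q))
r.goto([.532,-.158,.235],q); r.move_l([.532,-.158,.150],q,rate=.12); r.hold(.3)
s=r.read_state(); print(s['time'],s['ee_pos'],s['qpos'],s['force'])
np.save('T_a.npy',wristT(s))
for n in ('wrist','side'): cv2.imwrite(f'pics/{n}_a.png',r.read_camera(n))
t=np.array(s['ee_pos'])-[0,0,.073]; print('pred',proj('side',t),proj('wrist',t,wristT(s)))
a=cv2.imread('pics/side_a.png')[130:240,270:380];cv2.imwrite('pics/sa.png',cv2.resize(a,None,fx=5,fy=5,interpolation=2))
a=cv2.imread('pics/wrist_a.png')[120:270,240:420];cv2.imwrite('pics/wa.png',cv2.resize(a,None,fx=4,fy=4,interpolation=2))
```

```text
pred [322.64763606 268.67861428] [322.99117155 209.09896532]
[320.36897452 268.38722576] [327.76770814 211.97762779]
[322.24453239 270.46468049] [326.06002411 204.54194095]
2.139058254403783 [-4.30803273e-01  1.07253731e-01  1.77490765e+00 -4.44089210e-16
  1.25943127e+00 -9.99065201e-01]
11.3 [ 0.53238476 -0.15817585  0.15072399] [-4.30799668e-01  1.16769995e-01  1.78294981e+00 -3.36860240e-06
  1.24061600e+00 -9.99034840e-01] [-0.11096655  0.14877516 -0.93608094]
pred [332.04797013 173.92418154] [322.84415643 209.00374283]
```

View pics/sa.png

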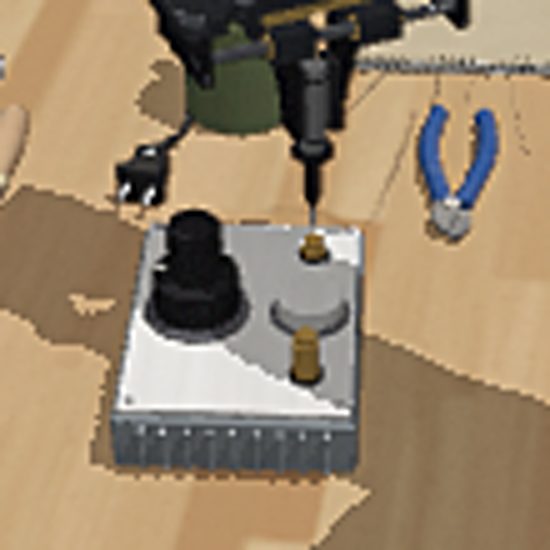

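View pics/wa.png

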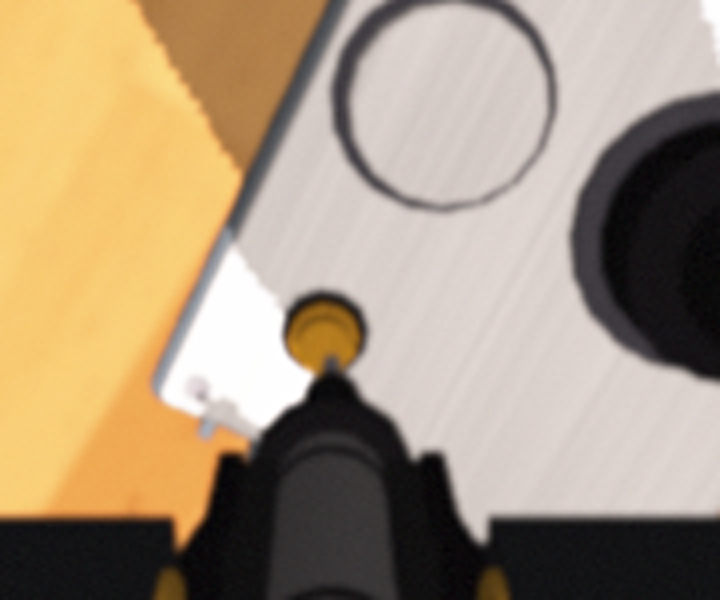

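The wrist view shows the tip at (322.7,208.7), as predicted. The post's brass top is centred at about (320.6,203.6). I'll refine the post position from this close view.

Run:
```python
from h import *
T=np.load('T_a.npy')
p=onplane('wrist',((323.5)/4-.5+240,(336)/4-.5+120),.064,T); print(p)
yaw=np.load('grasp.npy')[-1]; q=down(yaw)
x,y=np.array([.532,-.158])*.4+p[:2]*.6; print(x,y)
r.move_l([x,y,.142],q,rate=.05); r.hold(.15)
f0=np.array(r.read_state()['force'])
st=r.move_l([x,y,.1335],q,rate=.02,stop_force=2.6); s=r.read_state(); print(st,s['time'],s['ee_pos'],s['force']-f0)
for k in range(3):
    r.hold(.22); s=r.read_state(); print(s['time'],s['ee_pos'],s['force']-f0)
cv2.imwrite('pics/wrist_b.png',r.read_camera('wrist'))
a=cv2.imread('pics/wrist_b.png')[120:270,240:420];cv2.imwrite('pics/wb.png',cv2.resize(a,None,fx=4,fy=4,interpolation=2))
```

```text
[ 0.53012834 -0.15883527  0.064     ]
0.5308770021618061 -0.15850116295592198
True 12.3167 [ 0.53119973 -0.15861989  0.13345472] [-0.00507444  1.29743178  2.94462447]
12.5333 [ 0.53109742 -0.1585878   0.13337602] [0.49536468 0.52271485 3.05162023]
12.75 [ 0.53100191 -0.15853824  0.13322624] [0.847059   0.67034361 3.48667702]
12.9667 [ 0.53092175 -0.158479    0.13316261] [1.43279943 1.42250385 3.91572231]
```

View pics/wb.png

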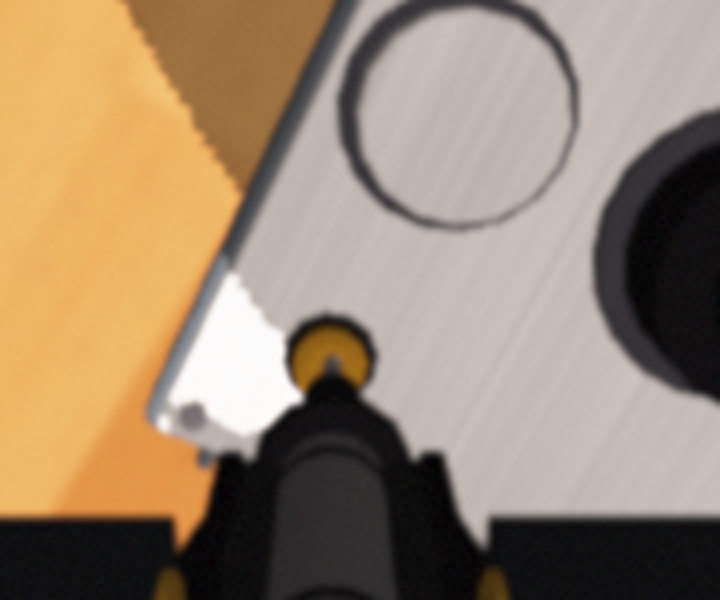

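The tip is centred on the short post, pressed about 3.5 mm at 3–4 N for more than 0.6 s. Next is the tall post.

Run:
```python
from h import *
yaw=np.load('grasp.npy')[-1]; q=down(yaw)
r.move_l([.5309,-.1585,.19],q,rate=.1)
x,y=.5185,-.0362
r.move_l([x,y,.19],q,rate=.12); r.move_l([x,y,.168],q,rate=.08); r.hold(.25)
s=r.read_state(); T=wristT(s); np.save('T_c.npy',T); print(s['time'],s['ee_pos'])
cv2.imwrite('pics/wrist_c.png',r.read_camera('wrist'))
t=np.array(s['ee_pos'])-[0,0,.073]; print(proj('wrist',t,T),proj('wrist',[x,y,.084],T))
a=cv2.imread('pics/wrist_c.png')[120:270,240:420];cv2.imwrite('pics/wc.png',cv2.resize(a,None,fx=4,fy=4,interpolation=2))
```

```text
15.5833 [ 0.51882241 -0.03630394  0.16843287]
[322.85496207 209.04006274] [322.59558285 204.71612431]
```

View pics/wc.png

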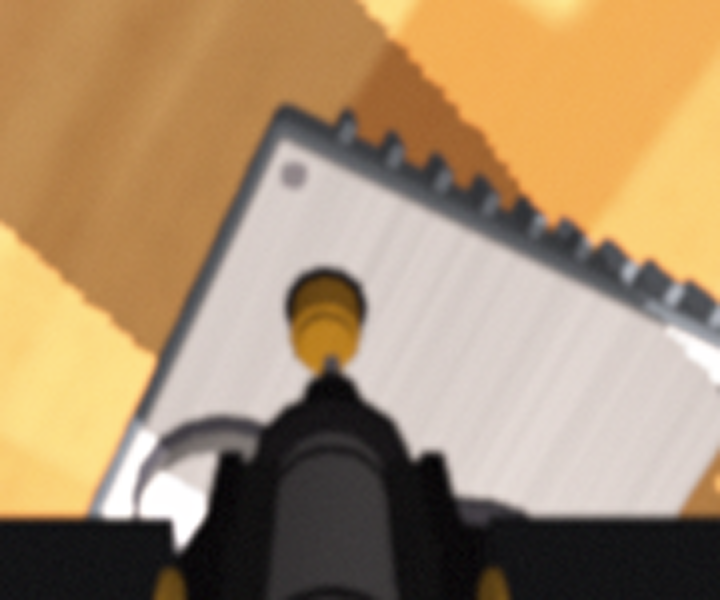

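The tall post's top at about (321,204.6) is within 1 mm of the planned point, so I'll press there and then return the probe.

Run:
```python
from h import *
g=np.load('grasp.npy'); yaw=g[-1]; q=down(yaw)
x,y=.5180,-.0364
r.move_l([x,y,.161],q,rate=.05); r.hold(.15)
f0=np.array(r.read_state()['force'])
st=r.move_l([x,y,.1538],q,rate=.02,stop_force=2.6); s=r.read_state(); print(st,s['time'],s['ee_pos'],s['force']-f0)
for k in range(3):
    r.hold(.2); s=r.read_state(); print(s['time'],s['ee_pos'],s['force']-f0)
cv2.imwrite('pics/wrist_d.png',r.read_camera('wrist'))
r.move_l([x,y,.235],q,rate=.12)
r.goto([.4808,.3070,.235],q); r.move_l([.4808,.3070,.160],q,rate=.12); r.hold(.3)
s=r.read_state(); T=wristT(s); print(s['time'],s['ee_pos'])
for n in ('wrist','side'): cv2.imwrite(f'pics/{n}_e.png',r.read_camera(n))
t=np.array(s['ee_pos'])-[0,0,.073]; print('tip pred',proj('wrist',t,T),'hole',proj('wrist',[.4808,.307,.06],T),proj('side',t))
a=cv2.imread('pics/wrist_e.png')[120:270,240:420];cv2.imwrite('pics/we.png',cv2.resize(a,None,fx=4,fy=4,interpolation=2))
a=cv2.imread('pics/wrist_d.png')[120:270,240:420];cv2.imwrite('pics/wd.png',cv2.resize(a,None,fx=4,fy=4,interpolation=2))
```

```text
True 16.5 [ 0.51835959 -0.03645414  0.15359537] [0.58485807 0.87724453 3.89555198]
16.7 [ 0.51829522 -0.03641801  0.15345523] [0.9011512  0.06507339 3.6188182 ]
16.9 [ 0.51820241 -0.03640147  0.15333043] [0.76313852 0.77350211 3.99704521]
17.1 [ 0.51813345 -0.03638312  0.1532785 ] [ 1.27768895 -0.11423683  4.48594538]
20.3583 [0.48120235 0.30721824 0.16080593]
tip pred [322.78908766 209.06929173] hole [322.24884323 199.7450133 ] [322.77139171 289.80158797]
```

View pics/wd.png

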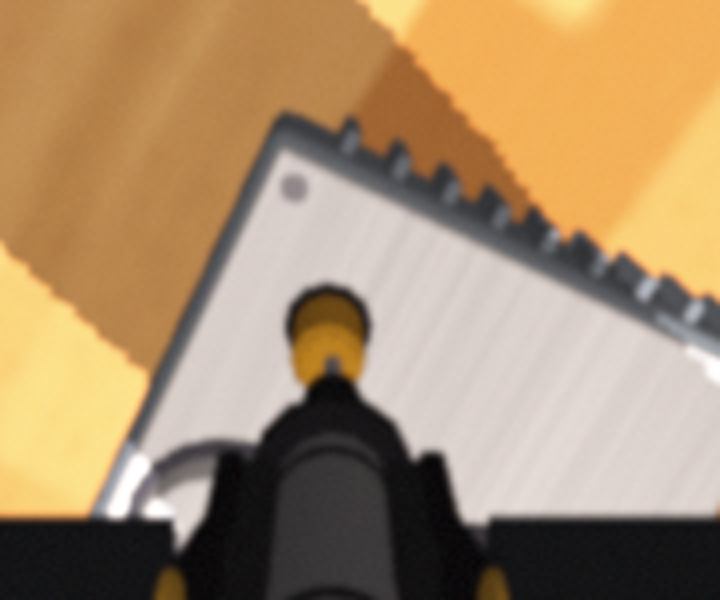

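View pics/we.png

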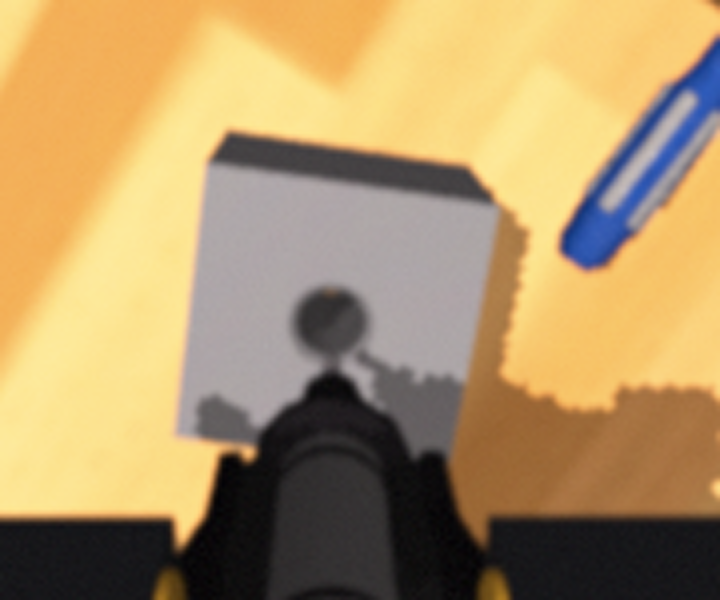

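The probe tip sat on the tall post, and it still lines up with the stand hole at (322.6,200). I'll lower it in.

Run:
```python
from h import *
g=np.load('grasp.npy'); q=down(g[-1])
st=r.move_l([.4808,.3070,.0785],q,rate=.07,stop_force=8); s=r.read_state(); print(st,s['time'],s['ee_pos'],s['force'])
if not st or s['ee_pos'][2]<.082:
    r.move_gripper(0.087); r.hold(.1); r.move_l([.4808,.3070,.21],q,rate=.2); r.hold(.1)
s=r.read_state(); print(s['time'],s['opening'],s['ee_pos'])
for n in ('wrist','side'): cv2.imwrite(f'pics/{n}_f.png',r.read_camera(n))
a=cv2.imread('pics/wrist_f.png')[100:250,240:420];cv2.imwrite('pics/wf.png',cv2.resize(a,None,fx=4,fy=4,interpolation=2))
a=cv2.imread('pics/side_f.png')[220:340,240:400];cv2.imwrite('pics/sf.png',cv2.resize(a,None,fx=4,fy=4,interpolation=2))
```

```text
True 21.575 [0.48022116 0.30672978 0.0788783 ] [-0.81492261 -0.14375615  4.9248    ]
23.9 0.08662875629366432 [0.47962853 0.30645725 0.20773279]
```

View pics/wf.png

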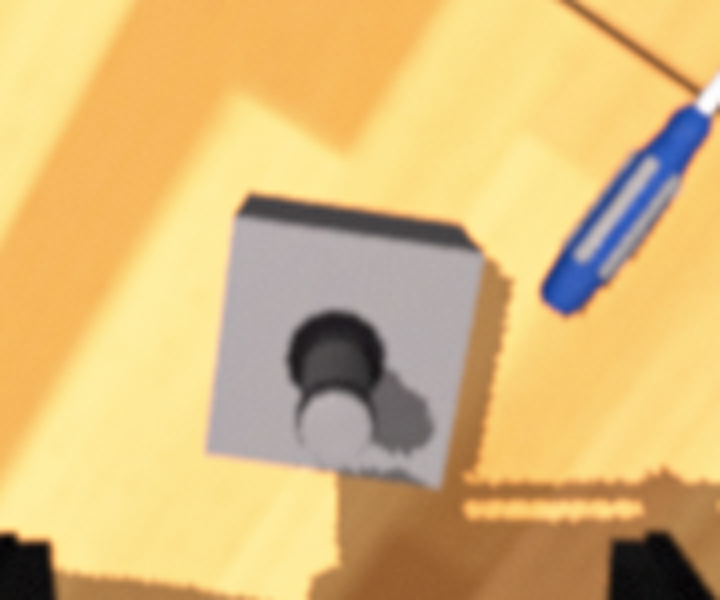

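View pics/sf.png

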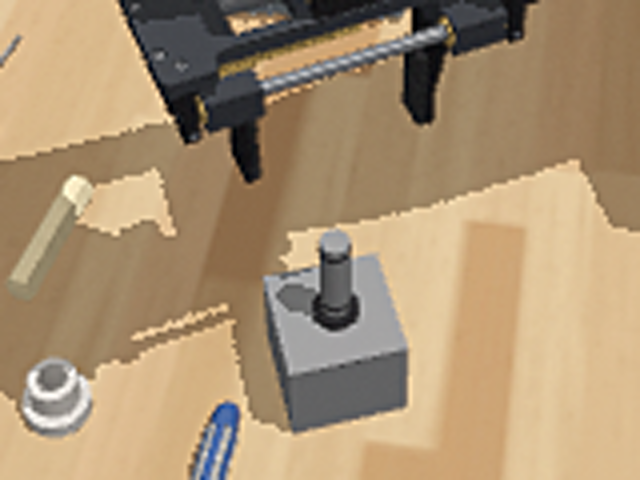

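The probe is seated upright in its stand, as it was at the start. I'll move above the cap and check its position there.

Run:
```python
from h import *
x,y=.5959,-.0902; yaw=np.arctan2(y,x)+np.pi/2-.0
r.goto([x,y,.215],down(yaw)); r.hold(.25); s=r.read_state(); T=wristT(s); np.save('T_g.npy',T); print(s['time'],s['ee_pos'],s['qpos'],yaw)
cv2.imwrite('pics/wrist_g.png',r.read_camera('wrist'))
print('pred skirt top',proj('wrist',[x,y,.08],T),'knob top',proj('wrist',[x,y,.118],T))
a=cv2.imread('pics/wrist_g.png')[100:250,230:410];cv2.imwrite('pics/wg.png',cv2.resize(a,None,fx=4,fy=4,interpolation=2))
```

```text
25.775 [ 0.59601132 -0.08917974  0.21508341] [-2.79371965e-01  1.72581124e-01  1.59569611e+00  8.68688783e-05
  1.37320321e+00 -1.30759866e-01] 1.420569064786455
pred skirt top [322.06793412 191.53677909] knob top [322.05274667 202.03402344]
```

View pics/wg.png

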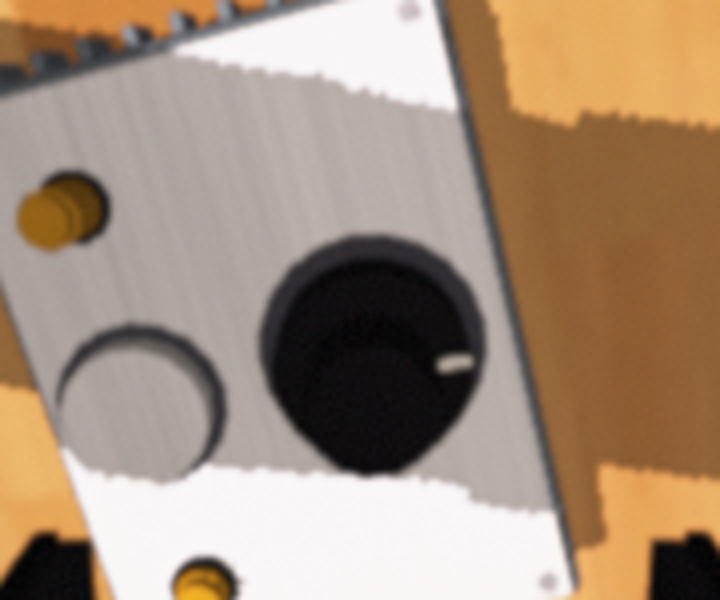

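The skirt circle is centred near (324.6,190.6), about 2 mm from prediction along the jaw axis, so I'll shift slightly. Then I'll grip and try clockwise first in steps while watching the torque.

Run:
```python
from h import *
x,y=.597,-.0898; yaw=1.4206
r.move_l([x,y,.084],down(yaw),rate=.15); r.hold(.2); s=r.read_state(); print(s['time'],s['ee_pos'],s['force'])
r.move_gripper(0.0); r.hold(.1); s=r.read_state(); print(s['time'],s['opening'],s['ee_pos'],s['force'],s['ft_torque'])
f0=np.array(s['ft_torque'])
for a in (15,35,58,80):
    r.goto([x,y,.084],down(yaw-np.radians(a))); r.hold(.05); s=r.read_state(); print(a,s['time'],s['qpos'][5],s['ee_pos'],s['force'],s['ft_torque']-f0)
```

```text
27.05 [ 0.59779862 -0.09003262  0.08522972] [ 0.73263371 -0.23064423  1.2370447 ]
28.075 0.03313923458069273 [ 0.5969538  -0.08979099  0.08393154] [-0.95895858  0.28187192 -0.47074642] [-0.03682354 -0.09223085 -0.01506266]
15 28.4833 0.1283214044835989 [ 0.59693524 -0.08977282  0.0839566 ] [-0.35232852  0.50882299 -0.28555865] [ 0.06126521  0.06462235 -0.00604471]
35 28.9583 0.4765518955545739 [ 0.59697168 -0.089793    0.08396335] [-0.03055406  0.7183755  -0.00610534] [0.03350212 0.04970316 0.05749287]
58 29.475 0.8780469277723819 [ 0.59697179 -0.08980428  0.08397074] [-0.50513458 -0.11776591  0.34420324] [0.02487792 0.09465994 0.02717095]
80 29.9833 1.2620255951386188 [ 0.59696887 -0.08979041  0.0839624 ] [ 0.00948834 -0.33365187 -0.40374852] [0.02687144 0.0730219  0.03244787]
```

Torque stays near zero, so it turned freely clockwise. Lift test with a low force stop:

Run:
```python
from h import *
x,y=.597,-.0898; q=down(1.4206-np.radians(80))
st=r.move_l([x,y,.094],q,rate=.03,stop_force=5); s=r.read_state(); print(st,s['time'],s['ee_pos'],s['force'])
if not st:
    st=r.move_l([x,y,.112],q,rate=.05,stop_force=6); s=r.read_state(); print(st,s['time'],s['ee_pos'],s['force'],s['opening'])
if not st:
    r.move_l([x,y,.184],q,rate=.08); r.hold(.3); s=r.read_state(); print(s['time'],s['ee_pos'],s['force'],s['opening'])
for n in ('wrist','side','top'): cv2.imwrite(f'pics/{n}_h.png',r.read_camera(n))
a=cv2.imread('pics/side_h.png')[90:240,230:390];cv2.imwrite('pics/sh.png',cv2.resize(a,None,fx=4,fy=4,interpolation=2))
```

```text
False 30.4667 [ 0.59726443 -0.08984798  0.09440785] [-0.30098277  0.49635862 -0.39424396]
False 30.975 [ 0.59727591 -0.08990732  0.11251539] [-0.04610509  0.04896897 -1.17027734] 0.033602024169741264
32.325 [ 0.59680114 -0.08973483  0.1835464 ] [ 0.44592707 -0.4838431  -0.70058866] 0.03288773017795648
```

View pics/sh.png

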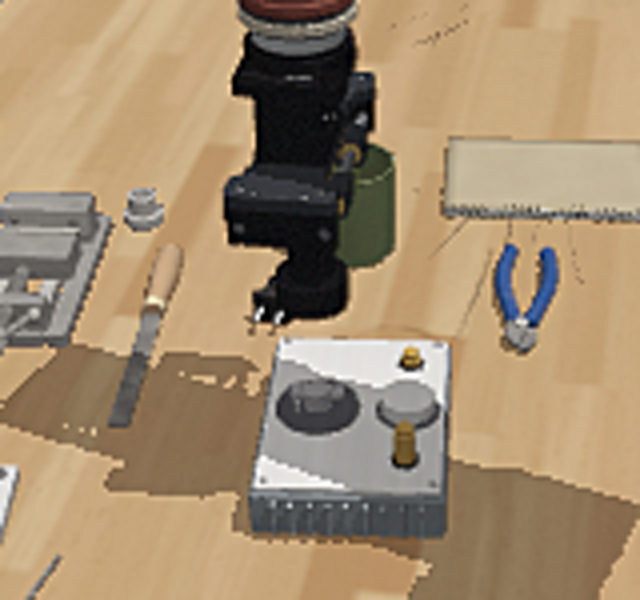

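View pics/wrist_h.png

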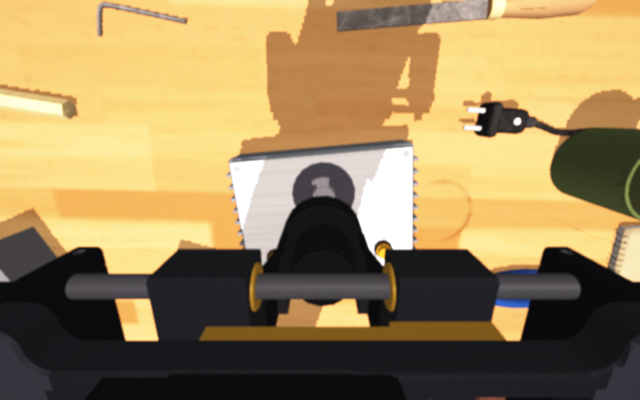

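The side view shows the bare neck at about (310,190) and the cap in the gripper, upright. Last check before handing in: the probe and the other things.

View pics/side_h.png

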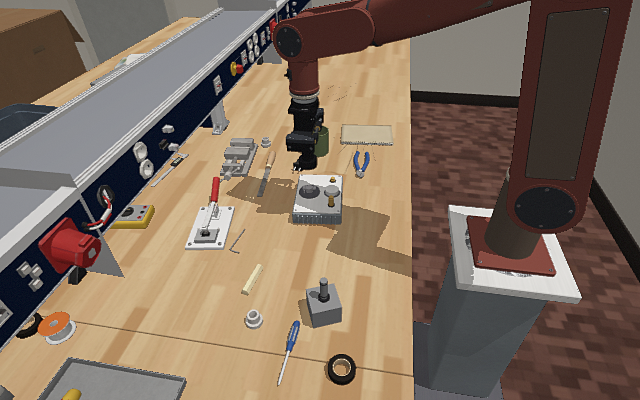

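Run:
```python
from h import *
r.hold(.3); s=r.read_state(); print(s['time'],s['ee_pos'],s['opening'],np.abs(s['dq']).max())
a=cv2.imread('pics/side0.png').astype(int)[225:395,230:370];b=cv2.imread('pics/side_h.png').astype(int)[225:395,230:370]; print('changed px near stand',(np.abs(a-b).max(2)>40).sum())
r.sign_off()
```

```text
32.775 [ 0.59699286 -0.08980128  0.18400533] 0.03298819984654912 0.0014947248347579277
changed px near stand 1114
the job is handed in; nothing more can be done
```

The job is done and handed in at about 33 s of the 72 s allowed.

- **Posts:** I pressed the probe tip on the short post (3–4 N) and then the tall post (3.6–4.5 N as read). Each press went about 3.5–3.8 mm deep and lasted a little over 0.6 s. The 4.5 N reading is slightly above the stated 4 N for full depth. The tool height put the tall press short of full travel, so I put the excess down to force sensor noise or drift.
- **Probe:** I stood it back in its stand. The wrist and side pictures show it seated upright.
- **Cap:** I turned it 80° clockwise. It turned with almost no torque and lifted on the first try, so the anticlockwise try was not needed.
- **End state:** the cap is held upright and still about 100 mm above its seat (gripper opening 33 mm), and the bare neck can be seen below it.

In the last side picture the other things on the bench look to be where they started. A pixel comparison around the stand flagged 1,114 changed pixels. I did not trace the cause; by eye nothing there has moved, and changed shadows are likely.

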